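# Stack the tube tray on the socketed crate

### The job

Pick up the red tray of cardboard tubes by its handle and stack it on the green crate so that all four of its lugs drop into the corner sockets of the blue collar and it sits fully home, level and flat on the collar; the sockets are not exactly where the crate's pose says, so feel for them gently and never force it. Keep the tray upright, let go of it at the end, and leave the tape roll, wire spool and paste tin alone.

Things in the scene. Friction and masses are not known exactly. Their poses are not given: they have to be found in the camera images.
- upper_tray: Loose red open tray, 220 (x) x 160 (y) mm, 0.4 to 0.65 kg with its tubes. Origin: its centre at the level of the lug tips (z = 0 standing on the bench), z up. Under it four yellow round lugs at x = +-94, y = +-64 mm, 14 mm long, 13 mm in diameter, tapering over the last 4 mm to 12 mm at the tip. Flat underside at z = 14 mm, wall tops at 64 mm. Tubes are fixed inside, tops at z = 50 mm.
- tray_handle (a point): Middle of the tray's handle, 107 mm above the tray's origin: a black bar along the tray's x, 128 mm long, 12 mm thick (y), 20 mm high (z = 97 to 117 mm), on steel posts at x = +-58 mm. Beside and below the bar there is free space down to the wall tops. Grip it firmly in the middle from above, closing along the tray's y. Axes as the tray's.
- lower_crate: Green crate clamped to the bench, 206 (x) x 146 (y) x 90 mm high; origin at the centre of its underside, z up. On rubber pads on its rim sits a blue collar, 236 x 176 mm, with four sockets; it gives 1 mm down per 6 N. The tray goes on either way round (half turn). Lug tips resting on the unloaded collar: tray's origin 106 mm above the crate's; fully home: 92 mm (1 mm less under its weight). Tray pressing or knocking on the collar: never over 25 N.
- collar_nominal (a point): Where the middle of the collar's flat top would be if centred on the crate: 106 mm over the crate's origin, crate's axes. Sockets 15.5 x 15.5 mm, 16 mm deep, at x = +-94, y = +-64 mm from the collar's real middle, 16 mm of flat land around each. The real collar sits up to 7 mm off along the crate's x and also along its y, not turned, differently each time, unmeasured here, and jammed there.
- tape_roll: Bystander: yellow roll of tape lying flat, 90 mm in diameter, 30 mm high, hole 68 mm; origin at the centre of its underside.
- wire_spool: Bystander: spool of green wire with black flanges, 110 mm in diameter, 72 mm high; origin at the centre of its underside.
- paste_tin: Bystander: open aluminium tin, 80 mm in diameter, 60 mm high; origin at the centre of its underside.

How it is judged:
On the way, in this order (a step that is already met when the one before it is completed fails the run):
1. the tray is lifted clear of the bench, held by the fingers (height (world z) of upper_tray above 0.05 m and contact force between upper_tray and the fingers above 2 N), for 0.2 s.
2. the tray is fully home on the crate (z of upper_tray in the frame of lower_crate between 0.087 and 0.0955 m and horizontal distance between upper_tray and lower_crate below 0.016 m and angle between the x axis of upper_tray and the x axis of lower_crate, either way round below 0.04 rad and angle between upper_tray's own z axis and vertical below 0.02 rad), for 0.2 s.
At the end, for the whole second after the job is handed in: The tray is released and still on the crate with all four lugs in the collar's sockets: origin 87 to 95.5 mm above the crate's origin (home is 92), within 16 mm of it sideways, x axes within 0.04 rad (either way round), tilted under 0.02 rad (all of step 2 and linear speed of upper_tray below 0.02 m/s and contact force between upper_tray and the fingers below 0.1 N); the robot touches nothing.
It fails at once if the tray presses or knocks on the crate or its collar with more than 25 N (contact force between upper_tray and lower_crate above 25 N).
It fails at once if the tray is tipped by more than 0.35 rad (its tubes would slide out) (angle between upper_tray's own z axis and vertical above 0.35 rad).
It fails at once if the tape roll is moved by more than 15 mm (distance of tape_roll from where it was at the start of the episode above 0.015 m).
It fails at once if the wire spool is moved by more than 15 mm (distance of wire_spool from where it was at the start of the episode above 0.015 m).
It fails at once if the paste tin is moved by more than 15 mm (distance of paste_tin from where it was at the start of the episode above 0.015 m).
It also fails if it takes over 72 s, if anything falls off the work surface, if the arm or the gripper's body presses on something with over 40 N, if the wrist force passes 120 N, or if a joint passes its speed limit or range.

### The arm

A 6-joint arm with a two-finger parallel gripper is mounted at the origin on the work surface. World frame = base frame: x ahead of the robot, y to its left, z up, the work surface at z = 0. Lengths are in m, angles in rad, forces in N, time in s.
With the tool pointing down it reaches from about 0.4 to 0.825 m from the base axis. Payload 7 kg.
Tool frame: the origin (TCP) lies at the very end of the fingers, on their centre line; the grasp point (between the pads) lies 19 mm behind it; z points along the fingers, x is the direction in which the jaws open and shut, and the axes are right-handed (so a half turn about z gives the same grasp; the last joint's range is limited). The gripper opens to 88 mm and grips with 3 to 60 N. Pads are 19 mm wide; open, the fingers measure 130 mm over their backs; the gripper's body (78 mm by 193 mm) begins 47 mm behind the grasp point.
Start: joints at [1.606, 0.359, 0.012, 0, -1.224, -0.288], TCP at [0.169, 0.654, 0.227] pointing down, gripper open.
Joint ranges: [-3.07, 3.07], [-1.43, 2.12], [-1.02, 1.25], [-3.03, 1.67], [-3.05, -0], [-3.03, 3.03]. Speed limits (rad/s): [2.39, 2.39, 3.01, 3.14, 3.14, 3.14].

### API

Orientations are given as a rotation vector (axis times angle).
In Python, from plant import * gives the robot as it stands. Calls block until the motion is done:
- movep(position, orientation): joint-space move of the TCP to a pose.
- move_linear(position, ori=None, velocity=0.15): straight line of the TCP; ori=None keeps the orientation; velocity is the mean speed in m/s.
- movej(angles): joint-space move.
- gripper_to(opening, grip_force=None): finger opening in m; grip_force is the grip in N (None keeps the last); returns when the fingers have stopped.
- wait(seconds).
- inverse_kinematics(position, orientation): joint angles nearest the present ones, or None.
- sense(): the state.
- get_image(name): name is "scene" or "top" or "wrist"; returns (picture, depth): 384x512x3 uint8, red, green, blue; 384x512 float32, m along the optical axis (not along the pixel's ray), 0 where there is no reading.
- calibration(name): a dict with "K" (3x3 intrinsics, pixels), "k1" (the pictures are not rectified: a ray, as slopes to the right and down, at radius r is drawn at 1 + k1 r^2 times it, then the intrinsics apply), "R" (3x3) and "t" (3): a world point X has camera coordinates R X + t; the wrist camera has in their place "T_tool_cam" (4x4, takes a point from camera to tool coordinates, whose origin is the TCP and whose axes are the tool frame's). Camera axes: x right, y down, z forward; pixel columns grow to the right and rows downward; lengths in m; the calibration is good to about 2 mm. A picture is of the moment at which its call begins: read the wrist's pose just before it. calibration takes no time and is no camera call.
A pose or a line that the arm cannot do raises PlanningError and nothing moves.
- close_job(): hands the job in, once; it reports no verdict.
Trained networks look in the newest picture that a camera, given by its name, has taken for a name from the list of things; names that differ only in an ending like _2 or _b are one class to them, and where a whole thing is asked for, a point or a joint stands for the part that bears it (a point fixed in the world has none). Each returns a list of dicts, best first, with "confidence" (0 to 1); they miss things now and then, are a little off and sometimes report something else, mostly with a low value. They report only what shows in the picture. A call takes as long as a camera call.
- boxes_of(camera, thing): "point" ([x, y, z] in m, in the coordinates of the camera as it stood for that picture, good to about 4 mm: the middle of the surface that is visible of it).
The state is a dict: "time": time; "joint_positions": joint angles; "joint_velocities": joint speeds; "tau": joint torques, N m; "eef_pos": TCP position; "eef_rot": TCP orientation; "ft_force": force on the tool from outside, world axes, zero at the start; "moment": the same for the moment, N m; "grip_width": finger opening in m.
Only numpy, scipy, OpenCV 4.12 (cv2) and the standard library are available. Lean on these libraries where they do the work, as an engineer would, in place of code of your own. Each camera call takes 0.05 s, during which the arm holds its last target.

## Working session

There is one attempt and no reset: what is moved stays moved. The work goes in short steps, each a Python script; the robot and the scene stay as the last script left them, time stands still between calls to the robot, and variables do not carry over. Pictures are saved under pics/ and viewed, and the job is handed in when it is done.

```bash
ls; mkdir -p pics; python3 - <<'E'
from plant import *
import cv2,numpy as np
for n in ["scene","top","wrist"]:
    im,d=get_image(n); cv2.imwrite(f"pics/{n}0.png",im[:,:,::-1]); np.savez(f"{n}0.npz",im=im,d=d)
    c=calibration(n); print(n,{k:np.round(np.array(v),4).tolist() for k,v in c.items()})
    for t in ["upper_tray","tray_handle","lower_crate","collar_nominal"]:
        try:
            for b in boxes_of(n,t)[:2]:
                p=np.array(b["point"])
                if "R" in c: p=np.array(c["R"]).T@(p-np.array(c["t"]))
                print(t,round(b["confidence"],2),p.round(4))
        except Exception as e: print(t,e)
s=sense(); print(s)
E
```

```text
pics
scene {'K': [[441.2426, 0.0, 253.186], [0.0, 441.2426, 197.6799], [0.0, 0.0, 1.0]], 'k1': -0.176, 'R': [[0.4918, 0.8706, 0.0159], [0.6009, -0.3262, -0.7297], [-0.6301, 0.3684, -0.6836]], 't': [-0.296, -0.2644, 1.3882]}
upper_tray 0.85 [0.576  0.2193 0.0501]
tray_handle 0.89 [0.5733 0.2181 0.0477]
top {'K': [[408.9947, 0.0, 252.2948], [0.0, 408.9947, 193.5808], [0.0, 0.0, 1.0]], 'k1': -0.0596, 'R': [[-0.0151, -0.9996, 0.0228], [-0.9917, 0.0121, -0.1278], [0.1275, -0.0245, -0.9915]], 't': [0.0007, 0.5742, 0.9615]}
upper_tray 0.87 [0.5507 0.2214 0.049 ]
tray_handle 0.82 [0.549  0.2243 0.0485]
lower_crate 0.93 [ 0.515  -0.2854  0.0834]
collar_nominal 0.93 [ 0.5127 -0.2866  0.0804]
wrist {'K': [[306.0066, 0.0, 258.4354], [0.0, 306.0066, 198.0095], [0.0, 0.0, 1.0]], 'k1': 0.0157, 'T_tool_cam': [[1.0, 0.0012, -0.0002, 0.0003], [-0.0011, 0.959, 0.2835, -0.0751], [0.0005, -0.2835, 0.959, -0.1577], [0.0, 0.0, 0.0, 1.0]]}
{'time': 0.75, 'joint_positions': array([ 1.60610791e+00,  3.58556811e-01,  1.19236016e-02,  1.24493545e-05,
       -1.22412068e+00, -2.88131565e-01]), 'joint_velocities': array([-1.94862833e-03,  5.85643781e-04,  9.91412398e-04, -1.81695924e-05,
        4.54284465e-04,  2.21494512e-04]), 'tau': array([ 1.38996882e-03, -5.82222176e+01,  2.93281639e+01,  7.00172648e+00,
        1.28080824e-02, -1.24202762e-05]), 'eef_pos': array([0.16883743, 0.65352625, 0.22660173]), 'eef_rot': array([-1.92363548e+00,  2.48375029e+00,  4.33649013e-05]), 'ft_force': array([-0.19183792, -0.5711137 ,  0.39381217]), 'moment': array([-0.04312894, -0.02704522,  0.0221478 ]), 'grip_width': 0.08744612590156212}
```

View pics/scene0.png

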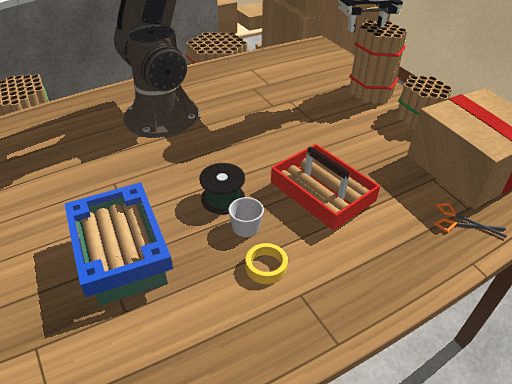

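View pics/top0.png

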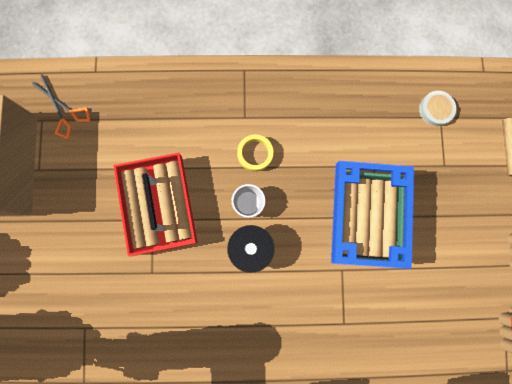

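The top picture shows the red tray at about (155,204) with its black handle at (150,202). The blue collar's sockets are near (348,170), (402,174), (348,252) and (404,255). The spool, tin and tape lie between them, around x 235–275. Next I'll turn the colour regions into world positions.

```bash
cat > h.py <<'E'
import numpy as np,cv2
from scipy.spatial.transform import Rotation as Ro
def cam_pose(c,s=None):
    if "R" in c: 
        R=np.array(c["R"]).T; return R,-R@np.array(c["t"])
    T=np.array(c["T_tool_cam"]); Rt=Ro.from_rotvec(s["eef_rot"]).as_matrix()
    return Rt@T[:3,:3], Rt@T[:3,3]+s["eef_pos"]
def rays(c,uv):
    uv=np.asarray(uv,float).reshape(-1,1,2)
    n=cv2.undistortPoints(uv,np.array(c["K"]),np.array([c["k1"],0,0,0,0.])).reshape(-1,2)
    return np.c_[n,np.ones(len(n))]
def at_z(c,uv,z,s=None):
    R,o=cam_pose(c,s); r=rays(c,uv)@R.T
    return o+r*((z-o[2])/r[:,2])[:,None]
def pts(c,d,mask,s=None):
    v,u=np.nonzero(mask&(d>0)); R,o=cam_pose(c,s)
    return (rays(c,np.c_[u,v])*d[v,u][:,None])@R.T+o
def masks(im):
    h=cv2.cvtColor(im,cv2.COLOR_RGB2HSV).astype(int);H,S,V=h[...,0],h[...,1],h[...,2]
    return dict(red=((H<6)|(H>174))&(S>180)&(V>90), blue=(H>100)&(H<125)&(S>150)&(V>60), black=(V<50))
def rect(P): return cv2.minAreaRect(np.float32(P[:,:2]))
E
python3 - <<'E'
from plant import *
from h import *
c=calibration("top");z=np.load("top0.npz");im,d=z["im"],z["d"];m=masks(im)
for k in["red","blue"]:
    P=pts(c,d,m[k]); print(k,len(P),np.percentile(P[:,2],[5,25,50,75,95]).round(3))
    Q=P[np.abs(P[:,2]-(0.064 if k=="red" else .106))<.012]; print(rect(Q))
b=np.zeros_like(m["black"]);b[160:245,130:165]=1
P=pts(c,d,m["black"]&b);Q=P[P[:,2]>.09];print(len(Q),Q[:,2].max(),np.median(Q[:,2]),rect(Q))
uv=[(348,170),(402,174),(348,252),(404,255)]
print(at_z(c,uv,.106).round(4))
for n,uvr in dict(tape=(255,153),tin=(248,201),spool=(250,249)).items(): print(n,at_z(c,[uvr],.04).round(3))
E
```

```text
red 1934 [0.017 0.021 0.044 0.062 0.066]
((0.550163745880127, 0.22711312770843506), (0.218916118144989, 0.16008448600769043), 10.556107521057129)
blue 3286 [0.081 0.103 0.105 0.106 0.108]
((0.5157214403152466, -0.28400203585624695), (0.1783650666475296, 0.234114870429039), 85.13372802734375)
271 0.12040597259950603 0.11633093887941282 ((0.5499769449234009, 0.22626741230487823), (0.12490960955619812, 0.009792117401957512), 10.225141525268555)
[[ 0.6175 -0.2272  0.106 ]
 [ 0.6069 -0.354   0.106 ]
 [ 0.4301 -0.2189  0.106 ]
 [ 0.4207 -0.3474  0.106 ]]
tape [[ 0.675 -0.015  0.04 ]]
tin [[0.556 0.004 0.04 ]]
spool [[0.44 0.   0.04]]
```

```bash
cat >> h.py <<'E'
def ori(a,s=-1):
    ex=np.array([np.cos(a),np.sin(a),0]);ey=np.array([-np.sin(a),np.cos(a),0])
    return Ro.from_matrix(np.c_[s*ey,s*ex,[0,0,-1]]).as_rotvec()
E
python3 - <<'E'
from plant import *
from h import *
at=np.radians(10.4);ac=np.radians(-4)
for s in(-1,1):
  for p,a in(([.55,.2265,.30],at),([.515,-.285,.30],ac),([.55,.2265,.098],at),([.515,-.285,.2],ac)):
    q=inverse_kinematics(p,ori(a,s));print(s,None if q is None else np.round(q,2))
s=-1
movep([.55,.2265,.27],ori(at,s)); wait(.2)
for n,p,a in(("tray",None,0),("col",[.515,-.285,.27+.0],ac)):
    if p is not None: movep(p,ori(a,s)); wait(.3)
    st=sense();im,d=get_image("wrist");np.savez(f"w_{n}.npz",im=im,d=d,eef_pos=st["eef_pos"],eef_rot=st["eef_rot"]);cv2.imwrite(f"pics/w_{n}.png",im[:,:,::-1])
print(st["time"],st["eef_pos"])
E
```

```text
-1 [ 0.72  0.19 -0.05  0.   -1.33  1.03]
-1 [-0.17  0.18 -0.07  0.   -1.33  1.67]
-1 [ 0.72  0.34 -0.33  0.   -0.9   1.03]
-1 [-0.17  0.24 -0.22  0.   -1.11  1.67]
1 [ 0.72  0.19 -0.05  0.   -1.33 -2.11]
1 [-0.17  0.18 -0.07  0.   -1.33 -1.47]
1 [ 0.72  0.34 -0.33  0.   -0.9  -2.11]
1 [-0.17  0.24 -0.22  0.   -1.11 -1.47]
5.225 [ 0.51527027 -0.28452038  0.26997516]
```

View pics/w_tray.png

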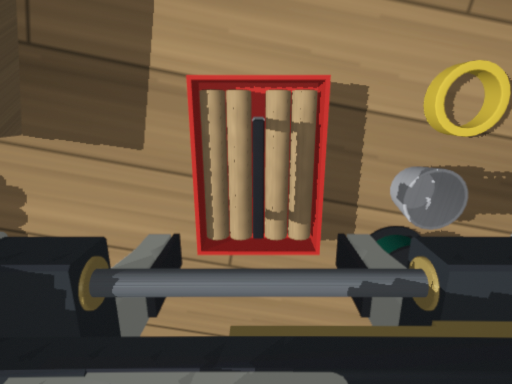

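View pics/w_col.png

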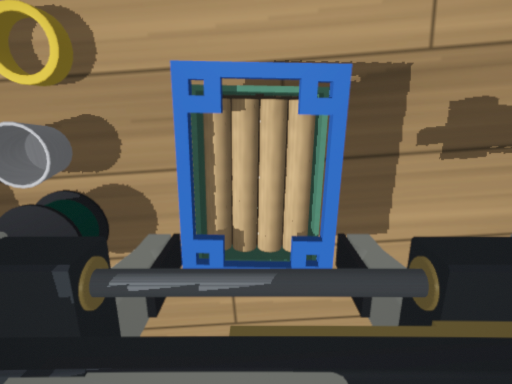

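The wrist view of the tray shows the handle at column 259, rows 117–240. In the collar view the sockets are near (208,88), (316,88), (205,257) and (311,257). I'll zoom in on the collar.

```bash
python3 - <<'E'
from plant import *
from h import *
z=np.load("w_col.npz");im=z["im"]
cr=[im[y-28:y+28,x-36:x+36] for x,y in((208,88),(316,88),(208,250),(311,250))]
g=np.vstack([np.hstack(cr[:2]),np.hstack(cr[2:])])
cv2.imwrite("pics/zoom1.png",cv2.resize(g[:,:,::-1],None,fx=5,fy=5,interpolation=cv2.INTER_NEAREST))
E
```

```text
(no output)
```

View pics/zoom1.png

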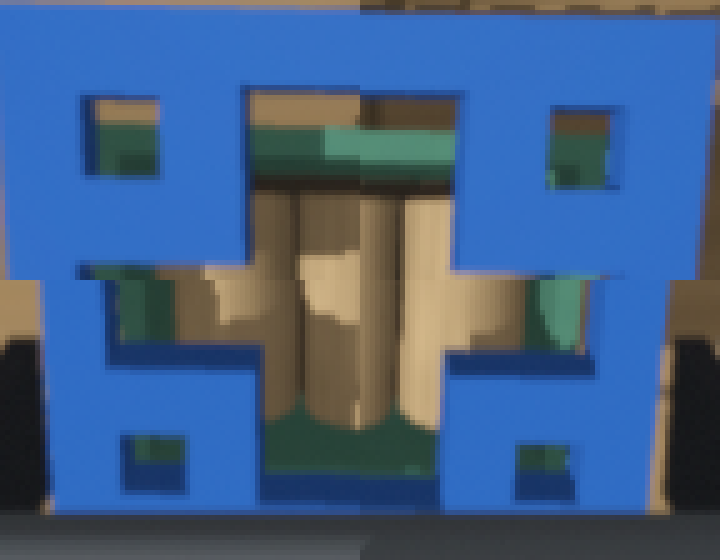

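```bash
python3 - <<'E'
from plant import *
from h import *
c=calibration("wrist")
z=np.load("w_col.npz");im=z["im"];st=z
h=cv2.cvtColor(im,cv2.COLOR_RGB2HSV).astype(int)
top=(h[...,0]>100)&(h[...,0]<125)&(h[...,1]>130)&(h[...,2]>165)
n,l,s,ce=cv2.connectedComponentsWithStats((~top).astype(np.uint8),connectivity=4)
C=[]
for i in range(1,n):
    if 80<s[i,4]<400:
        v,u=np.nonzero(l==i); W=at_z(c,np.c_[u,v],.106,st);r=rect(W);print(s[i],np.round(r[0],4),np.round(r[1],4),round(r[2],1));C.append(W.mean(0)[:2])
C=np.array(C);print(C.round(4))
# rigid fit
mdl=[]
m=C.mean(0)
for k in C:
    mdl.append(np.sign(k-m)*[.094,.064])
A=np.array(mdl);H=A.T@(C-m);a=np.arctan2(H[0,1]-H[1,0],H[0,0]+H[1,1]);R=np.array([[np.cos(a),-np.sin(a)],[np.sin(a),np.cos(a)]])
print("collar",m,np.degrees(a),"res",(C-m-A@R.T).round(4).tolist())
P=pts(c,z["d"],top,st);print("z",np.median(P[:,2]),rect(P[np.abs(P[:,2]-.106)<.006]))
g=(h[...,0]>70)&(h[...,0]<95)&(h[...,1]>80);v,u=np.nonzero(g);print("green",len(u))
z=np.load("w_tray.npz");st=z;m=masks(z["im"])
P=pts(c,z["d"],m["red"],st);Q=P[P[:,2]>.056];print("red",np.median(Q[:,2]),rect(Q))
b=np.zeros((384,512),bool);b[105:245,245:275]=1
bm=(z["im"].max(2)<60)&b
P=pts(c,z["d"],bm,st);Q=P[P[:,2]>.109];print("h",np.median(Q[:,2]),rect(Q))
v,u=np.nonzero(bm);print(u.min(),u.max(),v.min(),v.max())
E
```

```text
[188  79  16  17 269] [ 0.6136 -0.2288] [0.0149 0.0156] 83.1
[317  81  15  17 226] [ 0.603  -0.3556] [0.0145 0.0149] 86.0
[196 253  14  12 167] [ 0.4265 -0.2131] [0.0157 0.0142] 86.0
[306 254  12  13 144] [ 0.4159 -0.3397] [0.0129 0.016 ] 88.6
[[ 0.6136 -0.2289]
 [ 0.6031 -0.3549]
 [ 0.4265 -0.2132]
 [ 0.4156 -0.3393]]
collar [ 0.51469218 -0.28407457] -4.814686526733013 res [[-0.0001, -0.0007], [0.0001, 0.0008], [0.0001, -0.0008], [-0.0001, 0.0007]]
z 0.10552323286737814 ((0.5205810070037842, -0.285297155380249), (0.1758778691291809, 0.22377632558345795), 85.26657104492188)
green 5005
red 0.06324510409932951 ((0.5496264696121216, 0.22742436826229095), (0.21912595629692078, 0.15961003303527832), 10.593818664550781)
h 0.11651817933008743 ((0.5503584742546082, 0.22763673961162567), (0.12522023916244507, 0.010954259894788265), 10.386998176574707)
253 263 120 237
```

```bash
python3 - <<'E'
from plant import *
from h import *
at=np.radians(10.5);ac=np.radians(-4.8);T=[.550,.2272]
movep(T+[.20],ori(at)); move_linear(T+[.088],velocity=.1); wait(.1)
s=sense();print(s["time"],s["ft_force"].round(2))
gripper_to(0.0,55); s=sense();print("grip",s["grip_width"],s["ft_force"].round(2),s["eef_pos"].round(4))
move_linear(T+[.10],velocity=.04); move_linear(T+[.285],velocity=.12); wait(.3)
s=sense();print(s["time"],s["grip_width"],s["ft_force"].round(2),s["moment"].round(3))
st=s;im,d=get_image("wrist");np.savez("w_held.npz",im=im,d=d,eef_pos=st["eef_pos"],eef_rot=st["eef_rot"]);cv2.imwrite("pics/w_held.png",im[:,:,::-1])
movep([.5147,-.2841,.285],ori(ac)); wait(.5)
s=sense();print(s["time"],s["grip_width"],s["ft_force"].round(2),s["moment"].round(3),s["eef_pos"])
for n in("top","scene"):
    im,d=get_image(n);cv2.imwrite(f"pics/{n}_held.png",im[:,:,::-1]);np.savez(n+"_held.npz",im=im,d=d)
im,d=get_image("wrist");np.savez("w_held2.npz",im=im,d=d,eef_pos=s["eef_pos"],eef_rot=s["eef_rot"]);cv2.imwrite("pics/w_held2.png",im[:,:,::-1])
E
```

```text
8.5167 [-0.21 -0.04 -0.5 ]
grip 0.011530909394706669 [ 0.35  1.12 -0.64] [0.55   0.2273 0.0879]
12.1333 0.011717486658755159 [ 0.93  0.41 -4.56] [-0.049 -0.006  0.026]
14.5417 0.011494817040282938 [ 0.35 -0.34 -5.58] [-0.     0.074  0.042] [ 0.51477191 -0.28398744  0.28502242]
```

View pics/scene_held.png

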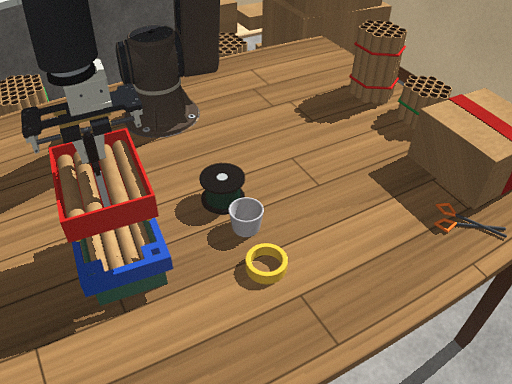

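View pics/w_held2.png

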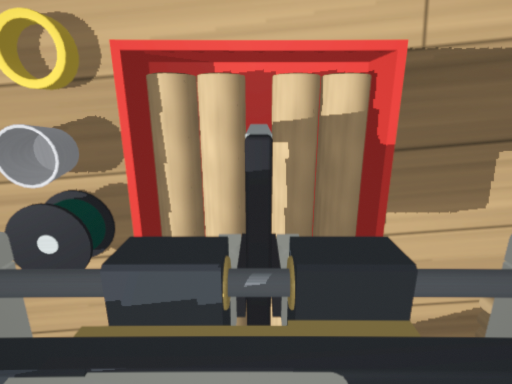

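The tray is held level over the crate: its rim spans columns 113–405 and the far wall is at row 43. Before lowering I'll check its pose and tilt in the hand.

```bash
python3 - <<'E'
from plant import *
from h import *
for f,cn,a in(("w_held","wrist",10.5),("w_held2","wrist",-4.8),("top_held","top",-4.8)):
    c=calibration(cn);z=np.load(f+".npz");st=z if cn=="wrist" else None
    ctr=np.array([.5147,-.2841]) if f!="w_held" else np.array([.55,.2272])
    P=pts(c,z["d"],masks(z["im"])["red"],st)
    P=P[(P[:,2]>.2)&(np.abs(P[:,:2]-ctr).max(1)<.2)]
    a=np.radians(a);R=np.array([[np.cos(a),np.sin(a)],[-np.sin(a),np.cos(a)]])
    L=(P[:,:2]-ctr)@R.T; k=P[:,2]>.250;L=L[k];Z=P[k,2]
    A=np.c_[L,np.ones(len(L))]; co=np.linalg.lstsq(A,Z,rcond=None)[0]
    kk=np.abs(Z-A@co)<.004; co=np.linalg.lstsq(A[kk],Z[kk],rcond=None)[0]
    L=L[kk]
    print(f,len(L),"plane",co.round(4),"x",np.percentile(L[:,0],[.5,99.5]).round(4),"y",np.percentile(L[:,1],[.5,99.5]).round(4))
    for sg in(-1,1):
        w=L[(sg*L[:,1]>.07)]; 
        if len(w)>20: print("  wall slope deg",np.degrees(np.polyfit(w[:,0],w[:,1],1)[0]).round(2),w[:,1].mean().round(4))
E
```

```text
w_held 7740 plane [0.0093 0.001  0.2589] x [-0.0032  0.1092] y [-0.0796  0.0797]
  wall slope deg 0.28 -0.0763
  wall slope deg -0.06 0.0763
w_held2 6914 plane [0.0069 0.0006 0.2593] x [-0.0031  0.1091] y [-0.0795  0.0796]
  wall slope deg 0.17 -0.0761
  wall slope deg -0.25 0.0764
top_held 78 plane [0.0469 2.0467 0.4143] x [-0.1072 -0.0326] y [-0.0761  0.1488]
  wall slope deg -0.84 -0.0745
```

The tray is centred in the hand to within about 1 mm and tilted by no more than 0.01 rad. Next is a guarded descent.

```bash
cat > low.py <<'E'
from plant import *
from h import *
ac=np.radians(-4.8); EX=np.array([np.cos(ac),np.sin(ac)]);EY=np.array([-EX[1],EX[0]])
C0=np.array([.5147,-.2841])
def F(n=4):
    a=[];m=[]
    for _ in range(n): wait(.02); s=sense();a.append(s["ft_force"]);m.append(s["moment"])
    return np.mean(a,0),np.mean(m,0)
def go(dx,dy,z,v=.02): move_linear(list(C0+dx*EX+dy*EY)+[z],velocity=v)
def rep(tag,f,m,f0,m0):
    d=f-f0;mm=m-m0
    print(tag,"F",np.round([d[:2]@EX,d[:2]@EY,d[2]],2),"M",np.round([mm[:2]@EX,mm[:2]@EY,mm[2]],3))
def down(dx,dy,z0,z1,f0,m0,step=.0007,lim=4.0,lat=5.0):
    z=z0
    while z>z1+1e-6:
        z=max(z-step,z1); go(dx,dy,z,.015); f,m=F(3)
        d=f-f0
        if d[2]>lim or np.hypot(d[0],d[1])>lat:
            rep(f"stop z={z:.4f}",f,m,f0,m0); return z,f,m
    rep(f"end z={z:.4f}",f,m,f0,m0); return z,f,m
E
python3 - <<'E'
from low import *
go(0,0,.203,.08); wait(.3); f0,m0=F(10); np.savez("f0.npz",f0=f0,m0=m0); print(f0.round(2),m0.round(3))
z,f,m=down(0,0,.203,.1895,f0,m0,step=.001)
print(sense()["time"],sense()["eef_pos"].round(4))
E
```

```text
[ 0.08 -0.24 -4.92] [-0.028  0.01  -0.008]
end z=0.1895 F [-0.26  0.01  0.17] M [-0.003 -0.003  0.022]
20.5333 [ 0.5147 -0.2841  0.1895]
```

It is 4.5 mm below the lug-tip contact height with no force, so the lugs have entered the sockets. Continuing to lower.

```bash
python3 - <<'E'
from low import *
z=np.load("f0.npz");f0,m0=z["f0"],z["m0"]
z,f,m=down(0,0,.1895,.1785,f0,m0,step=.0007,lim=3.5)
s=sense();print(s["time"],s["eef_pos"].round(4),s["grip_width"])
for n in("scene","top"):
    im,d=get_image(n);cv2.imwrite(f"pics/{n}_dn.png",im[:,:,::-1])
E
```

```text
stop z=0.1790 F [-0.81  1.12  3.58] M [0.188 0.154 0.005]
25.0333 [ 0.5148 -0.2842  0.1793] 0.011359322500465613
```

View pics/scene_dn.png

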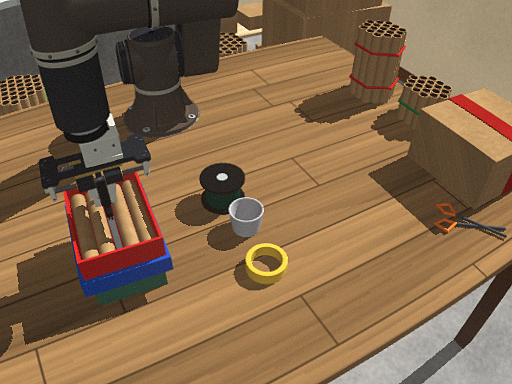

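It is seated: the TCP is at 0.179, which puts the tray origin at about 91 mm, and 3.6 N of its roughly 5 N weight is on the collar. Now I'll release and back off straight up.

```bash
python3 - <<'E'
from low import *
wait(.3)
gripper_to(.05); wait(.2); s=sense();print(s["grip_width"],s["ft_force"].round(2))
go(0,0,.23,.04); go(0,0,.37,.12); wait(.4)
s=sense();print(s["time"],s["ft_force"].round(2))
c=calibration("wrist");im,d=get_image("wrist");cv2.imwrite("pics/w_end.png",im[:,:,::-1])
P=pts(c,d,masks(im)["red"],s);P=P[(P[:,2]>.145)&(np.abs(P[:,:2]-C0).max(1)<.2)]
A=np.c_[P[:,:2]-C0,np.ones(len(P))];co=np.linalg.lstsq(A,P[:,2],rcond=None)[0]
print("rim plane",co.round(4),"expect ~.155",rect(P))
b=pts(c,d,masks(im)["blue"],s);print("blue z",np.median(b[:,2]))
for n in("scene","top"):
    i,_=get_image(n);cv2.imwrite(f"pics/{n}_end.png",i[:,:,::-1])
E
```

```text
0.05008824631662345 [-0.05 -0.39 -0.13]
29.6083 [-0.65 -0.33 -0.09]
rim plane [6.100e-03 1.000e-04 1.531e-01] expect ~.155 ((0.514690637588501, -0.2843291163444519), (0.15974833071231842, 0.21803037822246552), 85.31449890136719)
blue z 0.10471959350031657
```

View pics/w_end.png

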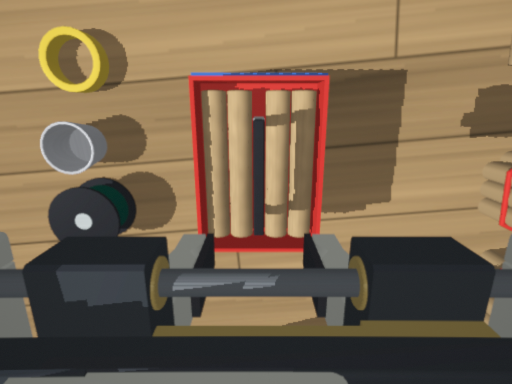

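View pics/scene_end.png

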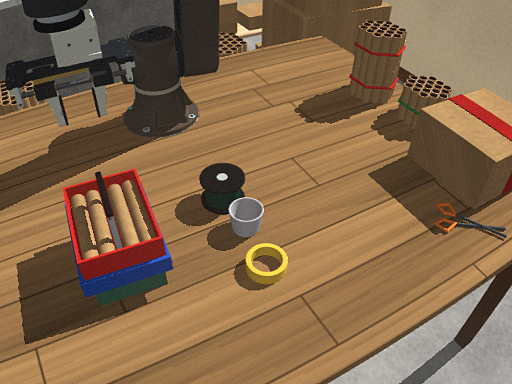

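The tray sits flat on the collar with its rim spanning columns 190–328 in the wrist view. The gripper is clear, and the tape, tin and spool look unmoved. Handing in.

```bash
python3 -c "
from plant import *
close_job()"
```

```text
the job is handed in; nothing more can be done
```

The tray is on the crate with all four lugs in the collar's sockets, released, and the job is handed in at about 30 s of the 72 s limit. `close_job()` gives no verdict.

- **How it went:** I found the tray and the collar's sockets with the wrist camera, gripped the handle at 55 N and carried the tray over. I lowered it in steps of 1 mm or less while checking the wrist force. All four lugs went in on the first try, so no searching was needed. The wrist sensor showed about 3.6 N of contact at the end of each descent step, far below the 25 N limit.
- **Height and position:** The arm's position puts the tray's origin at about 91 mm, where home under its weight is about 91 mm. The tray's centre is within about 0.3 mm of the measured collar centre.
- **Turn and tilt:** Its heading of −4.7° matches the collar's −4.8°. The camera shows a tilt of about 0.006 rad. It showed much the same while the tray was held, so part of it is probably calibration error.
- **A disagreement:** The camera put the tray's rim about 2 mm lower than expected, both while held and after release. I took this as calibration bias.
- **Other objects:** The gripper is well above the tray with the wrist force back near zero. By eye in the pictures, the tape roll, wire spool and paste tin have not moved; I did not measure them again.

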